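# Seal the pigment jar and hold the chest open

### The arm

A 6-joint arm with a two-finger parallel gripper is mounted at the origin on the work surface. World frame = base frame: x ahead of the robot, y to its left, z up, the work surface at z = 0. Lengths are in m, angles in rad, forces in N, time in s.
With the tool pointing down it reaches from about 0.3 to 1 m from the base axis. Payload 5.1 kg.
Tool frame: the origin (TCP) lies between the finger pads; the fingertips stand 17 mm ahead of it and the grasp point (between the pads) lies 2 mm behind it; z points along the fingers, y is the direction in which the jaws open and shut (so a half turn about z gives the same grasp; the last joint's range is limited). The gripper opens to 95 mm and grips with 3 to 60 N. Pads are 20 mm wide; open, the fingers measure 119 mm over their backs; the gripper's body (75 mm by 180 mm) begins 59 mm behind the grasp point.
Start: joints at [-1.283, 0.124, 1.65, -0, 1.367, -0.083], TCP at [0.236, -0.606, 0.232] pointing down, gripper open.
Joint ranges: [-2.61, 2.61], [-1.02, 2.33], [0.03, 2.71], [-1.35, 4.49], [0.32, 2.68], [-2.91, 2.91]. Speed limits (rad/s): [2.57, 2.57, 3.14, 3.14, 3.14, 3.14].

### API

Orientations are given as a unit quaternion [x, y, z, w].
In Python, from workcell import manip gives the robot as it stands. The module is installed in compiled form; this text tells all that it offers. Calls block until the motion is done:
- manip.move_pose(position, orientation): joint-space move of the TCP to a pose.
- manip.move_linear(position, ori=None, vel=0.15, force_limit=None): straight line of the TCP; ori=None keeps the orientation; vel is the mean speed in m/s. With force_limit (N) it stops when the force on the tool has changed by that much, and returns True; else False.
- manip.move_joints(angles): joint-space move.
- manip.move_gripper(opening, strength=None): finger opening in m; strength is the grip in N (None keeps the last); returns when the fingers have stopped.
- manip.wait(seconds).
- manip.inverse_kinematics(position, orientation): joint angles nearest the present ones, or None.
- manip.get_image(name): name is "side" or "top" or "wrist"; returns a dict with "img" (480x640x3 uint8, red, green, blue), "range_z" (480x640 float32, m along the optical axis (not along the pixel's ray), 0 where there is no reading), "fx", "fy", "cx", "cy" (pixels), "view" (4x4, takes a point from world to camera coordinates). Camera axes: x right, y up, looking along -z (the intrinsics and any distortion apply to the point x, -y, -z); pixel columns grow to the right and rows downward; lengths in m; the calibration is good to about 2 mm. A picture is of the moment at which its call begins.
A pose or a line that the arm cannot do raises manip.Unreachable and nothing moves.
- manip.sign_off(): hands the job in, once; it reports no verdict.
Trained networks look in the newest picture that a camera, given by its name, has taken for a name from the list of things; names that differ only in an ending like _2 or _b are one class to them, and where a whole thing is asked for, a point or a joint stands for the part that bears it (a point fixed in the world has none). Each returns a list of dicts, best first, with "score" (0 to 1); they miss things now and then, are a little off and sometimes report something else, mostly with a low value. They report only what shows in the picture. A call takes as long as a camera call.
- manip.boxes_of(camera, thing): "position" ([column, row] in pixels, amid what is visible of it).
Readings, each from a call of its own:
- manip.read_t(): time.
- manip.read_qpos(): joint angles.
- manip.read_qd(): joint speeds.
- manip.read_joint_torque(): joint torques, N m.
- manip.read_ee_pos(): TCP position.
- manip.read_tcp_rot(): TCP orientation.
- manip.read_force(): force on the tool from outside, world axes, zero at the start.
- manip.read_moment(): the same for the moment, N m.
- manip.read_gripper_width(): finger opening in m.
Only numpy, scipy, OpenCV 4.12 (cv2) and the standard library are available. Lean on these libraries where they do the work, as an engineer would, in place of code of your own. Each camera call takes 0.05 s, during which the arm holds its last target.

### The job

One of the three jars has a stopper that still stands proud: press that stopper fully home, with the jar left standing where it is. Then lift the wooden chest's lid and hold it open at 45 degrees, so that a colleague across the table can put the jar in; the lid falls shut if let go, so finish while still holding it there. Leave the other two jars and the brick alone.

Things in the scene. Friction and masses are not known exactly. Their poses are not given: they have to be found in the camera images.
- stopper_top (a point): centre of the flat top of the proud stopper: a black round cap, 42 mm in diameter and 16 mm thick, with a cork plug (28 mm in diameter) below it that slides straight down into the jar's neck. A band of cork shows between cap and lip. The top is 161 mm minus the stopper's joint value above the table, 141 mm when fully home. The two other jars are the same with their stoppers home
- stopper (a joint): how far the proud stopper has been pressed in, m: 0 is 20 mm proud, 0.020 is fully home (cap on the jar's lip); it starts at 0 to 0.005. Friction of about 5 N resists it and keeps it where it is left; beyond 0.020 it is rigid
- jar: the jar with the proud stopper: amber glass jar 68 mm in diameter, neck and lip (44 mm across) ending 125 mm above its underside, loose, about 0.4 kg; origin at the centre of its underside, z up
- chest: wooden chest, fixed to the table, 220 mm (x) by 260 mm (y) by 100 mm high without its lid; origin at the centre of its underside. Its own +x points from the hinge side, near the robot, to the opening side, away from the robot; its yaw varies by up to 0.3 rad
- lid_hinge (a point): middle of the hinge line, at the top of the chest's edge nearest the robot (110 mm along the chest's own -x from its middle, 100 mm above the table); the hinge runs along the chest's y
- lid_bar (a point): middle of the lid's handle: a round dark wooden bar 14 mm thick and 110 mm long, parallel to the hinge, on two steel posts (10 mm thick) at its ends; with the lid shut it lies 190 mm from the hinge line along the chest's +x and 146 mm above the table, 34 mm (its axis) above the lid's upper face. It is taken from above with fingers on both sides, and can turn between them
- lid (a joint): opening angle of the lid, rad: 0 is shut and flat, 0.785 is 45 degrees. The lid is a 12 mm wooden board, 232 mm by 264 mm, about 0.5 kg; its far edge rises and moves back towards the robot about the hinge. A stop ends its swing at 1.2 rad, and it falls shut by its weight from any angle
- jar_b: bystander: amber glass jar 68 mm in diameter, neck and lip (44 mm across) ending 125 mm above its underside, stopper home, top at 141 mm; origin at the centre of its underside
- jar_c: bystander, the same as jar_b
- brick: bystander: loose piece of red brick, 110 by 100 by 60 mm high; origin at the centre of its underside

How it is judged:
By the outcome, as a careful person would: the job done as asked, in the order asked, and still so for the second after the job is handed in, while the arm keeps its last pose, push and grip.
It also fails if it takes over 51 s, if anything falls off the work surface, if the arm or the gripper's body presses on something with over 40 N, if the wrist force passes 120 N, or if a joint passes its speed limit or range.

## Working session

There is one attempt and no reset: what is moved stays moved. The work goes in short steps, each a Python script; the robot and the scene stay as the last script left them, time stands still between calls to the robot, and variables do not carry over. Pictures are saved under pics/ and viewed, and the job is handed in when it is done.

```bash
mkdir -p pics; cat > h.py <<'E'
import numpy as np, cv2, pickle
from workcell import manip
from scipy.spatial.transform import Rotation as R
def grab(n,tag):
    d=manip.get_image(n); cv2.imwrite(f'pics/{tag}.png',d['img'][:,:,::-1]); pickle.dump(d,open(f'pics/{tag}.pkl','wb')); return d
def world(d,u,v,z=None):
    # z: known world height plane; else use range
    u=np.asarray(u,float);v=np.asarray(v,float)
    c2w=np.linalg.inv(d['view'])
    ray=np.stack([(u-d['cx'])/d['fx'],-(v-d['cy'])/d['fy'],-np.ones_like(u)],-1)
    if z is None:
        r=d['range_z'][np.round(v).astype(int),np.round(u).astype(int)]
        p=ray*r[...,None]
        return p@c2w[:3,:3].T+c2w[:3,3]
    dr=ray@c2w[:3,:3].T; o=c2w[:3,3]
    return o+dr*((z-o[2])/dr[...,2])[...,None]
def down(yaw): # tool z down, tool y axis at angle yaw+... ; tool x = (cos yaw, sin yaw)
    return (R.from_euler('z',yaw)*R.from_euler('x',np.pi)).as_quat()
E
python3 - <<'E'
from h import *
for n in ['side','top','wrist']:
    d=grab(n,n+'0'); print(n,{k:(d[k]) for k in d if k not in('img','range_z')})
    for t in ['stopper_top','jar','chest','lid_hinge','lid_bar','lid','brick','stopper','jar_b']:
        print(t,[(np.round(b['position'],1).tolist(),round(b['score'],2)) for b in manip.boxes_of(n,t)])
print(manip.read_t(),manip.read_tcp_rot(),manip.read_force())
E
```

```text
side {'fx': 519.3450916500033, 'fy': 519.3450916500033, 'cx': 320.8000464666216, 'cy': 239.57719111739223, 'view': array([[-0.92251411, -0.38518769,  0.02445742,  0.52461949],
       [ 0.22849149, -0.4939637 ,  0.83892282, -0.26258569],
       [-0.31106166,  0.77950645,  0.54370059, -0.86514285],
       [ 0.        ,  0.        ,  0.        ,  1.        ]])}
stopper_top [([419.0, 191.0], 0.66)]
jar [([348.0, 236.4], 0.98), ([415.9, 216.8], 0.72), ([396.5, 247.3], 0.58)]
chest [([310.7, 362.9], 0.93)]
lid_hinge [([310.7, 360.0], 0.92)]
lid_bar [([312.0, 341.3], 0.62)]
lid [([311.9, 335.4], 0.85), ([313.0, 358.2], 0.61)]
brick [([227.9, 259.3], 0.6)]
stopper [([418.1, 190.6], 0.82)]
jar_b [([348.0, 236.4], 0.98), ([415.9, 216.8], 0.72), ([396.5, 247.3], 0.58)]
top {'fx': 569.7773950028133, 'fy': 569.7773950028133, 'cx': 319.4603265739988, 'cy': 236.37396752489562, 'view': array([[ 0.0177381 , -0.9991224 , -0.03794459, -0.03126788],
       [ 0.9809991 ,  0.01005807,  0.1937514 , -0.61073962],
       [-0.19319971, -0.04066039,  0.98031658, -0.90792841],
       [ 0.        ,  0.        , 
[... 413 characters left out ...]
415.3, 258.7], 0.66), ([409.3, 321.7], 0.65)]
wrist {'fx': 417.66046570364364, 'fy': 417.66046570364364, 'cx': 315.262866543796, 'cy': 238.95007802140083, 'view': array([[ 3.62073812e-01, -9.32149407e-01, -1.96008930e-04,
        -6.49711216e-01],
       [ 9.02987198e-01,  3.50798536e-01, -2.48101807e-01,
         2.82592426e-02],
       [ 2.31336712e-01,  8.96541736e-02,  9.68733944e-01,
        -3.89016721e-01],
       [ 0.00000000e+00,  0.00000000e+00,  0.00000000e+00,
         1.00000000e+00]])}
stopper_top []
jar []
chest []
lid_hinge []
lid_bar []
lid []
brick []
stopper []
jar_b []
1.5 [ 9.82867827e-01  1.84311785e-01  7.74581164e-06 -8.26020186e-06] [1.00404607 0.10726197 0.01507212]
```

View pics/side0.png

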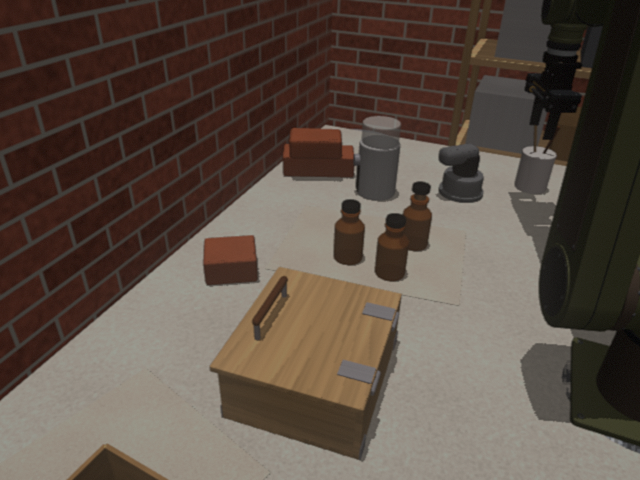

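View pics/top0.png

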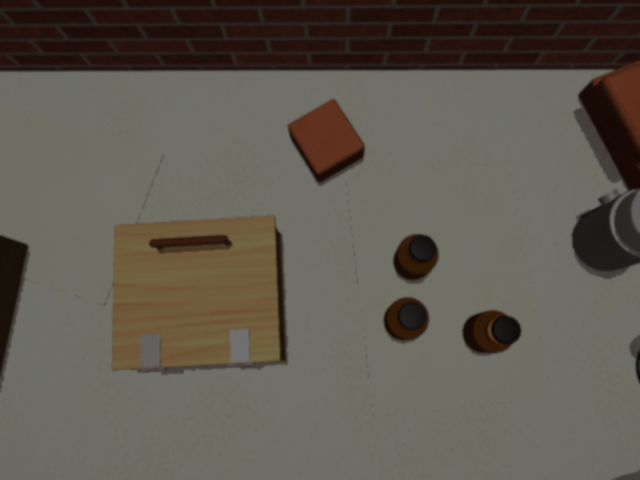

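The proud stopper is on the rightmost jar: cap at about (507,329) in top and (421,189) in side, with cork showing below it. The bar runs from (153,243) to (228,240) in top. Next I'll turn these into positions using depth.

```bash
cat > m.py <<'E'
from h import *
def cloud(t):
    d=pickle.load(open(f'pics/{t}.pkl','rb'))
    v,u=np.mgrid[0:480,0:640]; return d,world(d,u,v)
for t in ['top0','side0']:
    d,P=cloud(t); im=d['img'].astype(int)
    ok=d['range_z']>0
    caps={'top0':[(507,329),(423,247),(412,316)],'side0':[(421,189),(396,222),(351,208)]}[t]
    for c in caps:
        w=P[c[1]-14:c[1]+15,c[0]-16:c[0]+17].reshape(-1,3); o=ok[c[1]-14:c[1]+15,c[0]-16:c[0]+17].ravel()
        w=w[o&(w[:,2]>0.1)]
        zt=np.percentile(w[:,2],95); top=w[w[:,2]>zt-0.006]
        print(t,c,'ztop',zt.round(4),'mid',((top.min(0)+top.max(0))/2).round(4),'mean',top.mean(0).round(4),len(top), np.ptp(top,axis=0).round(3))
d,P=cloud('top0'); ok=d['range_z']>0
# bar: high points
m=ok&(P[:,:,2]>0.135)&(P[:,:,2]<0.17); m[:, :140]=0; m[:,240:]=0; m[:225]=0; m[260:]=0
b=P[m]; print('bar',b.mean(0),len(b),np.percentile(b[:,2],[5,50,95]))
c=b.mean(0); U,S,V=np.linalg.svd(b[:,:2]-c[:2]); dr=V[0]; dr*=np.sign(dr[1]); s=(b[:,:2]-c[:2])@dr; print('dir',dr,'ext',s.min(),s.max(),'mid',c[:2]+dr*(s.min()+s.max())/2,'yaw',np.arctan2(-dr[0],dr[1]))
# lid
m=ok&(P[:,:,2]>0.105)&(P[:,:,2]<0.12); m[:,:95]=0; m[:,300:]=0; m[:200]=0;m[390:]=0
l=P[m]; print('lid',l.mean(0)); r=cv2.minAreaRect(l[:,:2].astype(np.float32)); print(r)
E
python3 m.py
python3 - <<'E'
import cv2
i=cv2.imread('pics/side0.png')[160:300,300:470]; cv2.imwrite('pics/sc.png',cv2.resize(i,None,fx=4,fy=4)[:600])
E
```

```text
top0 (507, 329) ztop 0.1583 mid [ 0.4566 -0.3021  0.1563] mean [ 0.4563 -0.302   0.1561] 638 [0.039 0.04  0.008]
top0 (423, 247) ztop 0.1422 mid [ 0.5792 -0.1843  0.1406] mean [ 0.5791 -0.1844  0.1398] 555 [0.041 0.04  0.009]
top0 (412, 316) ztop 0.1422 mid [ 0.4757 -0.1668  0.1403] mean [ 0.4751 -0.1671  0.1399] 595 [0.041 0.041 0.008]
side0 (421, 189) ztop 0.1582 mid [ 0.4562 -0.2995  0.1558] mean [ 0.4562 -0.2966  0.1564] 150 [0.04  0.045 0.007]
side0 (396, 222) ztop 0.1418 mid [ 0.4752 -0.1643  0.1396] mean [ 0.4745 -0.1616  0.1403] 194 [0.041 0.042 0.007]
side0 (351, 208) ztop 0.1416 mid [ 0.58   -0.1816  0.1398] mean [ 0.5787 -0.1796  0.14  ] 173 [0.04  0.043 0.008]
bar [0.58379011 0.17648868 0.15029597] 695 [0.1459547  0.15055059 0.15356682]
dir [-0.07246793  0.99737074] ext -0.059921241620005075 0.061898495702779464 mid [0.58371846 0.17747471] yaw 0.07253151147290271
lid [0.50517581 0.1706818  0.11118336]
((0.5091912746429443, 0.17263658344745636), (0.2365717589855194, 0.2652173638343811), 4.016695976257324)
```

View pics/sc.png

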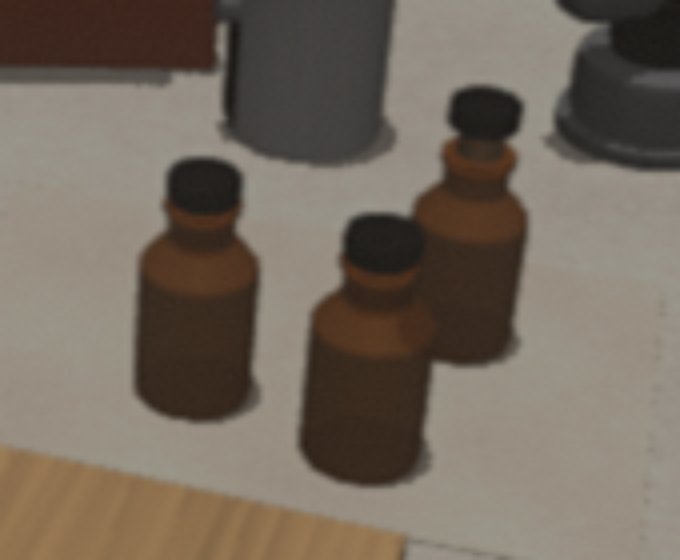

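```bash
python3 - <<'E'
from h import *
d=pickle.load(open('pics/side0.pkl','rb'))
for u,v in [(378,150),(380,128),(460,155),(462,185),(535,170),(535,150),(575,150),(318,140)]:
    print(u,v,world(d,[u],[v])[0].round(3))
q0=manip.read_qpos()
for yaw in [0.37]:
    for z in [.25,.158]:
        print(z,manip.inverse_kinematics([.456,-.301,z],down(yaw)))
th0=0.0715
h=np.array([.3945,.1635,.1])
for s in [1,-1]:
  for th in [0,.2,.4,.6,.785]:
    for f in [0.5,1]:
      a=np.array([np.cos(th0),np.sin(th0),0]); r=np.array([.190,.046])
      bx=r[0]*np.cos(th)-r[1]*np.sin(th); bz=r[0]*np.sin(th)+r[1]*np.cos(th)
      p=h+a*bx+np.array([0,0,bz])
      rot=R.from_rotvec(-f*th*np.array([-np.sin(th0),np.cos(th0),0]))*R.from_quat(down(th0+s*np.pi/2))
      q=manip.inverse_kinematics(p+rot.apply([0,0,.002]),rot.as_quat())
      print(s,th,f,p.round(3),None if q is None else np.round(q,2))
E
```

```text
378 150 [ 0.608 -0.468  0.147]
380 128 [ 0.61  -0.475  0.204]
460 155 [ 0.413 -0.571  0.13 ]
462 185 [ 0.393 -0.569  0.047]
535 170 [ 0.219 -0.689  0.076]
535 150 [ 0.231 -0.737  0.114]
575 150 [ 0.203 -0.005  0.401]
318 140 [ 0.796 -0.515  0.124]
0.25 [-6.81691390e-01 -1.17184470e-01  1.86102476e+00 -4.44089210e-16
  1.39775237e+00  5.19104937e-01]
0.158 [-6.81691390e-01 -4.68531295e-02  1.95322672e+00 -4.44089210e-16
  1.23521906e+00  5.19104937e-01]
1 0 0.5 [0.584 0.177 0.146] [ 0.21  0.11  1.82 -0.    1.21  0.13]
1 0 1 [0.584 0.177 0.146] [ 0.21  0.11  1.82 -0.    1.21  0.13]
1 0.2 0.5 [0.571 0.176 0.183] [ 0.22 -0.01  1.88 -0.02  1.17  0.15]
1 0.2 1 [0.571 0.176 0.183] [ 0.22 -0.07  1.94 -0.03  1.07  0.17]
1 0.4 0.5 [0.551 0.175 0.216] [ 0.23 -0.14  1.95 -0.03  1.13  0.17]
1 0.4 1 [0.551 0.175 0.216] [ 0.25 -0.25  2.07 -0.08  0.93  0.21]
1 0.6 0.5 [0.525 0.173 0.245] [ 0.25 -0.28  2.03 -0.06  1.09  0.19]
1 0.6 1 [0.525 0.173 0.245] [ 0.28 -0.44  2.21 -0.16  0.79  0.29]
1 0.785 0.5 [0.496 0.171 0.267] [ 0.27 -0.41  2.11 -0.09  1.06  0.22]
1 0.785 1 [0.496 0.171 0.267] [ 0.32 -0.62  2.34 -0.28  0.67  0.4 ]
-1 0 0.5 [0.584 0.177 0.146] None
-1 0 1 [0.584 0.177 0.146] None
-1 0.2 0.5 [0.571 0.176 0.183] None
-1 0.2 1 [0.571 0.176 0.183] None
-1 0.4 0.5 [0.551 0.175 0.216] None
-1 0.4 1 [0.551 0.175 0.216] None
-1 0.6 0.5 [0.525 0.173 0.245] None
-1 0.6 1 [0.525 0.173 0.245] [ 0.28 -0.44  2.21 -0.16  0.79 -2.85]
-1 0.785 0.5 [0.496 0.171 0.267] None
-1 0.785 1 [0.496 0.171 0.267] [ 0.32 -0.62  2.34 -0.28  0.67 -2.74]
```

```bash
python3 - <<'E'
from h import *
manip.move_gripper(0.0,20)
manip.move_linear([.236,-.606,.27],vel=.15)
manip.move_pose([.456,-.301,.23],down(.37))
manip.move_linear([.456,-.301,.187],vel=.1)
f0=manip.read_force(); print(f0.round(2) if hasattr(f0,'round') else f0)
hit=manip.move_linear([.456,-.301,.150],vel=.02,force_limit=18)
print(hit,manip.read_ee_pos(),manip.read_force(),manip.read_t())
grab('side','side1')
E
```

```text
[ 0.21  0.21 -0.01]
True [ 0.45683017 -0.30165108  0.1583646 ] [ 0.56118527 -0.27861058  0.79413815] 6.8
```

View pics/side1.png

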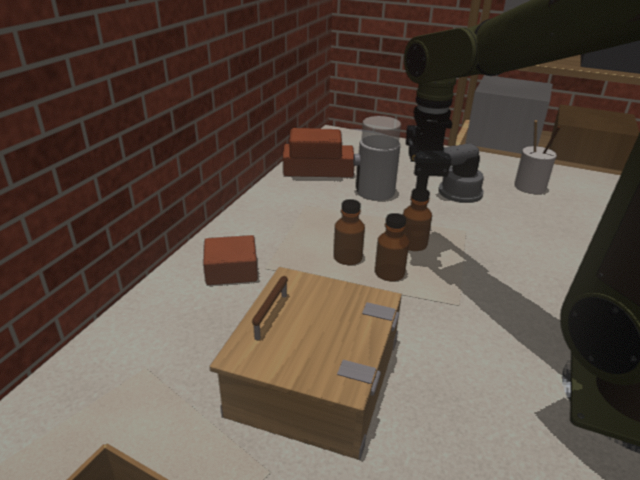

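The fingers are on the cap (about (420,195)) at the height expected for fully home, and the jar is upright. I'll press once more, a little harder, to seat it, then retract and look.

```bash
python3 - <<'E'
from h import *
hit=manip.move_linear([.456,-.301,.150],vel=.02,force_limit=28)
print(hit,manip.read_ee_pos(),manip.read_force())
manip.move_linear([.456,-.301,.26],vel=.12)
manip.move_gripper(0.07)
h=down(.0715+np.pi/2)
manip.move_pose([.584-.02,.177,.29],h)
print(manip.read_t())
grab('top','top1'); d=grab('side','side2'); d=grab('wrist','wrist2')
print(manip.boxes_of('wrist','lid_bar'))
E
python3 - <<'E'
from h import *
d=pickle.load(open('pics/side2.pkl','rb'));v,u=np.mgrid[0:480,0:640];P=world(d,u,v);ok=d['range_z']>0
for c in [(421,195),(396,222),(351,208)]:
    w=P[c[1]-16:c[1]+15,c[0]-16:c[0]+17].reshape(-1,3);o=ok[c[1]-16:c[1]+15,c[0]-16:c[0]+17].ravel();w=w[o&(w[:,2]>.1)]
    zt=np.percentile(w[:,2],95);t=w[w[:,2]>zt-.006];print(c,zt.round(4),((t.min(0)+t.max(0))/2).round(4))
d=pickle.load(open('pics/wrist2.pkl','rb'));P=world(d,u,v);ok=d['range_z']>0
m=ok&(P[:,:,2]>.135)&(P[:,:,2]<.165)&(np.hypot(P[:,:,0]-.584,P[:,:,1]-.177)<.08)
b=P[m];c=b.mean(0);print(c,len(b))
r=cv2.minAreaRect(b[:,:2].astype(np.float32));print(r)
for a,bb in[(-.04,-.02),(-.02,0),(0,.02),(.02,.04)]:
    k=b[(b[:,1]-.177>a)&(b[:,1]-.177<bb)&(b[:,2]>.146)];print(k.mean(0).round(4),k[:,0].min().round(4),k[:,0].max().round(4))
E
```

```text
True [ 0.45824127 -0.30283746  0.15851249] [0.09001294 0.26187191 3.65062718]
11.2
[{'position': [254.2, 174.0], 'score': 0.57}]
(421, 195) 0.1417 [ 0.4559 -0.2966  0.1394]
(396, 222) 0.1417 [ 0.4756 -0.1658  0.1396]
(351, 208) 0.353 [0.4788 0.1816 0.3626]
[0.58440232 0.18238537 0.15033126] 3121
((0.5849855542182922, 0.17881831526756287), (0.014096599072217941, 0.12284403294324875), 3.94264817237854)
[0.587  0.1469 0.1504] 0.5796 0.5946
[0.5856 0.1671 0.1505] 0.5787 0.5928
[0.5841 0.1871 0.1505] 0.5771 0.5917
[0.5827 0.2071 0.1505] 0.5755 0.5904
```

View pics/side2.png

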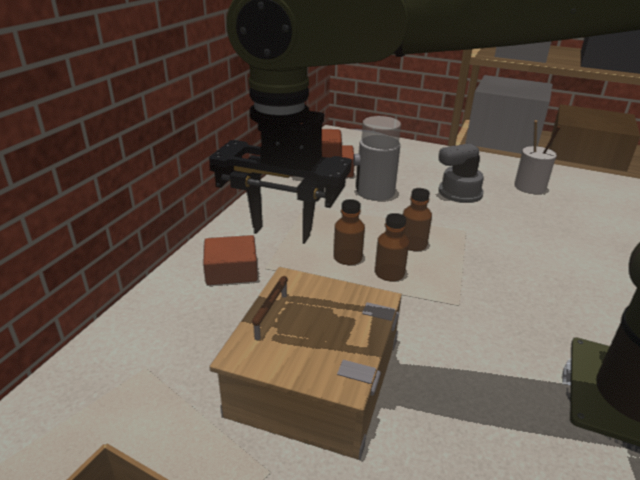

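View pics/wrist2.png

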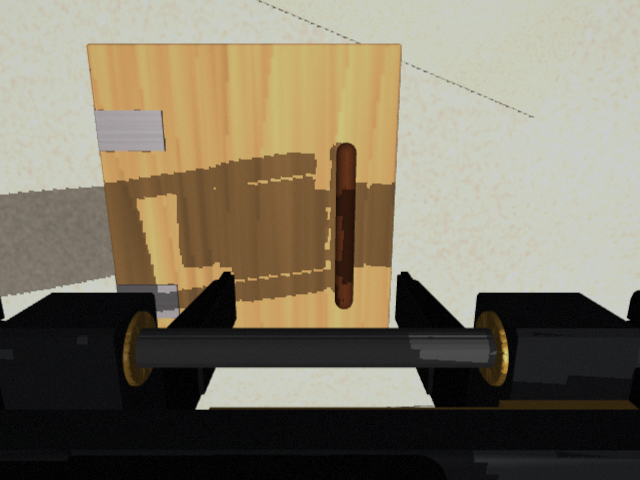

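The proud stopper now reads 0.1417 in side, the same as its neighbour, so it is home. The wrist view shows the bar at (345,225), clear to grasp. Next I'll check the jar in top1 and grasp the bar.

```bash
python3 - <<'E'
from h import *
v,u=np.mgrid[0:480,0:640]
for t in ['top0','top1']:
    d=pickle.load(open(f'pics/{t}.pkl','rb'));P=world(d,u,v);ok=d['range_z']>0
    for c in [(.456,-.301),(.579,-.184),(.476,-.167)]:
        w=P[ok&(np.hypot(P[:,:,0]-c[0],P[:,:,1]-c[1])<.03)&(P[:,:,2]>.12)&(P[:,:,2]<.17)]
        if len(w)<20: continue
        zt=np.percentile(w[:,2],95);k=w[w[:,2]>zt-.006];print(t,zt.round(4),((k.min(0)+k.max(0))/2).round(4),k.mean(0).round(4))
q=down(.0705+np.pi/2)
manip.move_pose([.5848,.178,.22],q)
manip.move_linear([.5848,.178,.144],vel=.1,force_limit=10)
print(manip.read_ee_pos(),manip.read_force())
manip.move_gripper(0.0,15)
print(manip.read_gripper_width(),manip.read_ee_pos(),manip.read_force(),manip.read_moment(),manip.read_t())
grab('side','side3')
E
```

```text
top0 0.1583 [ 0.4566 -0.3021  0.1563] [ 0.4563 -0.302   0.1561]
top0 0.1422 [ 0.5792 -0.1843  0.1406] [ 0.5791 -0.1844  0.1398]
top0 0.1422 [ 0.4757 -0.1668  0.1403] [ 0.4751 -0.1671  0.1399]
top1 0.1421 [ 0.4564 -0.3027  0.1399] [ 0.4562 -0.3022  0.1398]
top1 0.142 [ 0.579  -0.1843  0.1401] [ 0.579  -0.1844  0.1398]
top1 0.1422 [ 0.4757 -0.1669  0.1402] [ 0.475  -0.167   0.1398]
[0.58535943 0.17811176 0.1448343 ] [ 0.631791   -0.46365752  0.16493547]
0.013667735068224707 [0.58546348 0.17802671 0.14394329] [ 4.73790131  0.25015166 -2.89881691] [ 0.09668028 -0.89544806  0.01985573] 13.6333
```

View pics/side3.png

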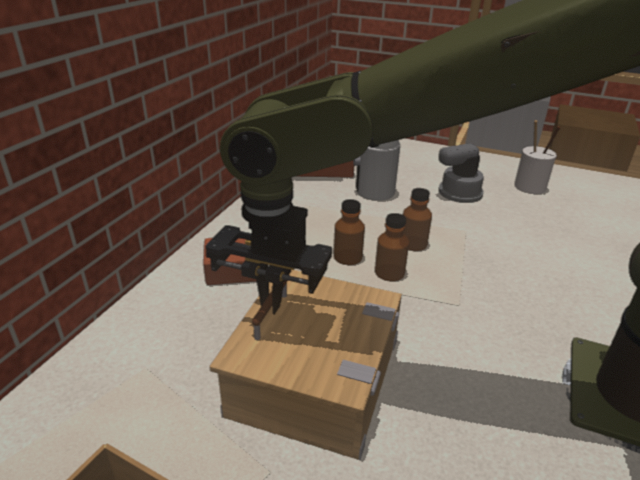

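All three jars are unmoved in top, and all three caps are level. The bar is gripped (width 13.7 mm). Now I'll swing the lid up along its arc, with the tool following half the angle.

```bash
cat >> h.py <<'E'
TH0=.0705; A=np.array([np.cos(TH0),np.sin(TH0),0]); YC=np.array([-np.sin(TH0),np.cos(TH0),0]); H=np.array([.5859,.178,.1])-.19*A
def pose(th,f=.5):
    r=np.array([.190,.046]); bx=r[0]*np.cos(th)-r[1]*np.sin(th); bz=r[0]*np.sin(th)+r[1]*np.cos(th)
    rot=R.from_rotvec(-f*th*YC)*R.from_quat(down(TH0+np.pi/2))
    return H+A*bx+np.array([0,0,bz])+rot.apply([0,0,.002]),rot.as_quat()
def angle():
    p=np.array(manip.read_ee_pos())-R.from_quat(manip.read_tcp_rot()).apply([0,0,.002])-H
    return np.arctan2(p[2],p@A)-np.arctan2(.046,.19), np.hypot(p[2],p@A)
E
python3 - <<'E'
from h import *
for th in [.08,.16,.24,.32]:
    p,q=pose(th); manip.move_linear(p,q,vel=.06)
    print(th,angle(),np.round(manip.read_force(),1),round(manip.read_gripper_width(),4))
grab('side','side4');print(manip.read_t())
E
```

```text
0.08 (np.float64(0.07960626410423571), np.float64(0.19519174169708212)) [ 3.2  1.5 -3.3] 0.0135
0.16 (np.float64(0.15993844206460722), np.float64(0.19526487823177574)) [ 3.   0.9 -3. ] 0.0136
0.24 (np.float64(0.24002402738762785), np.float64(0.19540030286369167)) [ 1.7  1.2 -3.1] 0.014
0.32 (np.float64(0.3201426022281366), np.float64(0.19554981900596802)) [ 2.8  1.5 -2.6] 0.0134
15.3667
```

View pics/side4.png

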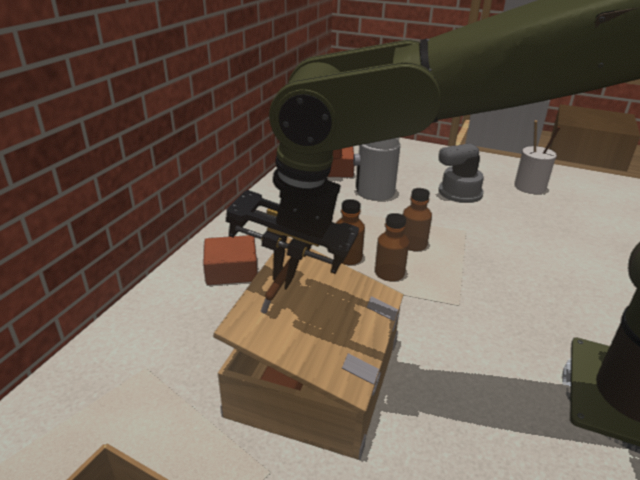

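The lid is rising with the grip on the bar at about (285,275). Continuing to 45°.

```bash
python3 - <<'E'
from h import *
for th in [.4,.48,.56,.64,.72,.785]:
    p,q=pose(th); manip.move_linear(p,q,vel=.06)
    print(th,angle(),np.round(manip.read_force(),1),round(manip.read_gripper_width(),4))
manip.wait(.3); print(angle(),np.round(manip.read_force(),1),np.round(manip.read_ee_pos(),4))
grab('side','side5');grab('top','top5');print(manip.read_t())
v,u=np.mgrid[0:480,0:640]
N=np.array([0,0,1.])
for t in ['side5','top5']:
    d=pickle.load(open(f'pics/{t}.pkl','rb'));P=world(d,u,v);ok=d['range_z']>0
    X=P-H; a=X@A; y=X@YC; z=X[:,:,2]
    # lid upper face, near expected plane
    m=ok&(abs(y)<.13)&(a>.0)&(abs(-a*np.sin(.785)+z*np.cos(.785)-.012)<.012)&(z>.02)&((abs(y)>.09)|(a<.09))
    pp=P[m]; 
    for _ in range(3):
        c=pp.mean(0);n=np.linalg.svd(pp-c,full_matrices=False)[2][2];n*=np.sign(n[2]);pp=pp[abs((pp-c)@n)<.004]
    print(t,len(pp),n,'angle',np.arctan2(-n@A,n[2]))
E
```

```text
0.4 (np.float64(0.4001399735055553), np.float64(0.19571596995171933)) [ 3.4  1.6 -2.1] 0.0133
0.48 (np.float64(0.4798129841154728), np.float64(0.19585686102247757)) [ 3.6  1.5 -0.8] 0.0135
0.56 (np.float64(0.5596515213962449), np.float64(0.19609106347473432)) [4.5 3.  0. ] 0.0139
0.64 (np.float64(0.6392742052558955), np.float64(0.19625864944387802)) [4.1 2.4 1. ] 0.0134
0.72 (np.float64(0.7187471801871755), np.float64(0.19646806314794846)) [5.1 2.5 2.5] 0.0135
0.785 (np.float64(0.7833762497804989), np.float64(0.19666366481328343)) [5.5 2.5 2.7] 0.0135
(np.float64(0.7817389968733489), np.float64(0.19662641527730798)) [5.7 2.5 3.8] [0.4999 0.172  0.2656]
18.1667
side5 10149 [-0.69173034 -0.04940996  0.72046359] angle 0.7663255839064297
top5 9158 [-0.6922736  -0.05002885  0.71989886] angle 0.7671390571756507
```

View pics/side5.png

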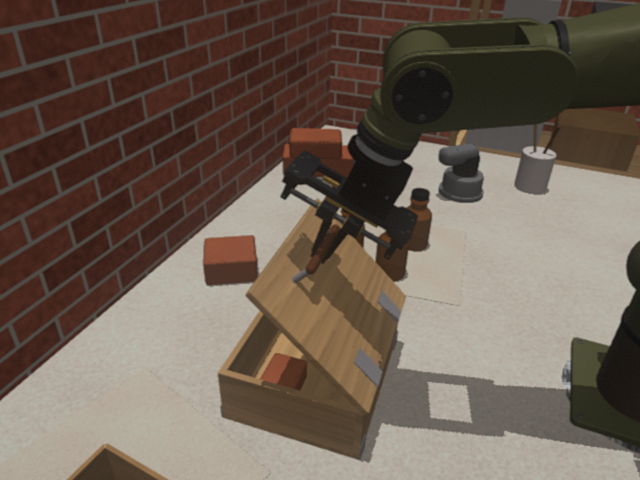

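View pics/top5.png

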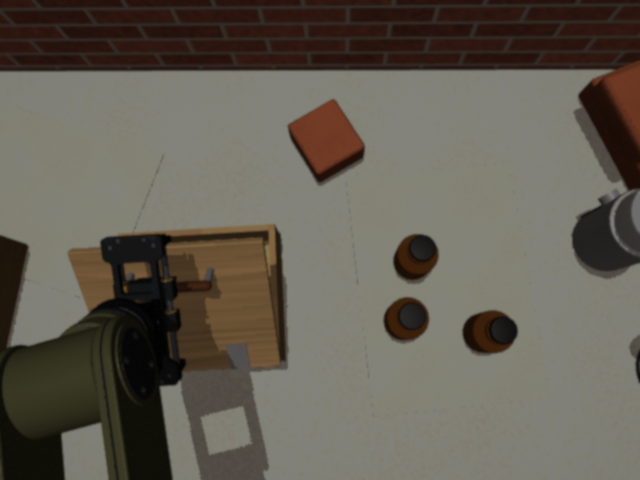

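```bash
python3 - <<'E'
from h import *
v,u=np.mgrid[0:480,0:640]
for t in ['side0','top0','side4']:
    th=.32 if t=='side4' else 0
    d=pickle.load(open(f'pics/{t}.pkl','rb'));P=world(d,u,v);ok=d['range_z']>0
    X=P-H; a=X@A; y=X@YC; z=X[:,:,2]
    m=ok&(abs(y)<.13)&(a>.0)&(a<.23)&(abs(-a*np.sin(th)+z*np.cos(th)-.012)<.012)&((abs(y)>.09)|(a<.09)|((th==0)&(a<.16)))
    pp=P[m]
    for _ in range(3):
        c=pp.mean(0);n=np.linalg.svd(pp-c,full_matrices=False)[2][2];n*=np.sign(n[2]);pp=pp[abs((pp-c)@n)<.004]
    print(t,len(pp),n,'angle',np.arctan2(-n@A,n[2]))
E
```

```text
side0 13274 [3.37105753e-03 1.22203803e-04 9.99994311e-01] angle -0.003371298144604759
top0 18431 [ 3.13736245e-03 -4.56051514e-05  9.99995077e-01] angle -0.0031263616423395347
side4 10003 [-0.30536772 -0.02182966  0.95198425] angle 0.3111429303539733
```

Depth planes put the lid at about 0.770 rad after removing the 0.003 bias measured with the lid shut. I'll nudge it up 0.015.

```bash
cat > lid.py <<'E'
from h import *
def lid(t):
    v,u=np.mgrid[0:480,0:640]
    d=pickle.load(open(f'pics/{t}.pkl','rb'));P=world(d,u,v);ok=d['range_z']>0
    X=P-H; a=X@A; y=X@YC; z=X[:,:,2]
    m=ok&(abs(y)<.13)&(a>.0)&(abs(-a*np.sin(.785)+z*np.cos(.785)-.012)<.012)&(z>.02)&((abs(y)>.09)|(a<.09))
    pp=P[m]
    for _ in range(3):
        c=pp.mean(0);n=np.linalg.svd(pp-c,full_matrices=False)[2][2];n*=np.sign(n[2]);pp=pp[abs((pp-c)@n)<.004]
    return np.arctan2(-n@A,n[2])+.003
E
python3 - <<'E'
from lid import *
p,q=pose(.801); manip.move_linear(p,q,vel=.04); manip.wait(.5)
print(angle(),np.round(manip.read_force(),1),round(manip.read_gripper_width(),4))
grab('side','side6');grab('top','top6');print(lid('side6'),lid('top6'),manip.read_t())
E
```

```text
(np.float64(0.7977841638980935), np.float64(0.1967196562566561)) [4.2 1.8 3. ] 0.0135
0.7848091769738287 0.7860840399494414 19.0167
```

```bash
python3 - <<'E'
from lid import *
manip.wait(1.2)
grab('side','side7');d=grab('top','top7');print(lid('side7'),lid('top7'),angle()[0],manip.read_gripper_width())
v,u=np.mgrid[0:480,0:640];P=world(d,u,v);ok=d['range_z']>0
for c in [(.456,-.301),(.579,-.184),(.476,-.167)]:
    w=P[ok&(np.hypot(P[:,:,0]-c[0],P[:,:,1]-c[1])<.03)&(P[:,:,2]>.12)&(P[:,:,2]<.17)]
    zt=np.percentile(w[:,2],95);k=w[w[:,2]>zt-.006];print(zt.round(4),k.mean(0).round(4))
manip.sign_off();print(manip.read_t())
E
```

```text
0.7848688741800146 0.786120465616791 0.797861173204751 0.013757226440149997
0.1422 [ 0.4562 -0.3021  0.1398]
0.142 [ 0.5792 -0.1844  0.1397]
0.1422 [ 0.475  -0.167   0.1398]
the job is handed in; nothing more can be done
the job is handed in; nothing more can be done
```

I pressed the proud stopper fully home, then lifted the chest lid to 45° and handed in while still gripping its bar. The last clock reading before hand-in was 19.0 s, and about 1.3 s more passed after it, against the 51 s limit.

**Stopper and jars:** In the last top picture the pressed cap read 142 mm, level with the other two caps at 142 mm. All three jars stood within 1 mm of where they started. The arm never went near the brick, and it looked unmoved in the top picture taken when the lid first reached 45°; I did not measure it.

**Lid:** Depth fits from the side and top cameras gave 0.785 and 0.786 rad, unchanged after holding for 1.2 s, with the bar still between the fingers.

**One disagreement:** The angle worked out from the arm's own position read 0.798 rad, about 0.7° more. I took this to be a roughly 1 mm error in my hinge estimate and trusted the cameras, after correcting them for the 0.003 rad offset they showed with the lid shut.

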